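# Hold the instrument cover over its box for screwing

## Task

Pick up the four-hole cover by its handle and hold it level and still just above the open instrument box, about 15 mm over the rim and the right way round, so that each of the four threaded holes shows whole through its hole in the cover and a colleague can start the screws. Never let the cover touch the box, leave the two-hole plate and the other things alone, and finish while still holding the cover there: do not put it down or let go.

Things in the scene. Friction and masses are not known exactly. Their poses are not given: they have to be found in the camera images.
- cover_grip (a point): Centre of the black bar handle on top of the four-hole cover, above the plate's middle and 33 mm above the plate's underside. Axes: x along the bar and the plate's 140 mm length, y across the plate, z up. The bar is 90 mm long, 12 mm wide and 14 mm tall (26 to 40 mm above the underside), on two feet 12 mm square near its ends with a 22 mm gap under the bar.
- cover: The four-hole cover to be held: a loose bare-aluminium plate 140 x 100 x 4 mm with a bar handle on top, lying flat, handle up, on the grey-blue bench mat (2 mm thick). Origin at the centre of its underside, axes as for cover_grip. Mass 0.17 to 0.34 kg, balanced about the handle's middle.
- hole0 (a point): Centre, on the underside, of through hole 0 of the cover (13 mm diameter), at x +56, y +36 mm from the plate's centre, near a corner.
- hole1 (a point): Centre, on the underside, of through hole 1 of the cover (13 mm diameter), at x +56, y -36 mm from the plate's centre, near a corner.
- hole2 (a point): Centre, on the underside, of through hole 2 of the cover (13 mm diameter), at x -56, y -36 mm from the plate's centre, near a corner.
- hole3 (a point): Centre, on the underside, of through hole 3 of the cover (13 mm diameter), at x -30, y +36 mm from the plate's centre: the odd hole, set in from its corner, so the pattern fits only one way round.
- case: Open grey die-cast instrument box, 140 x 100 mm outside, 55 mm tall, walls 4 mm, fixed to the mat with its mouth up. Origin at the centre of its underside, x along its 140 mm length (two round steel sockets on its +x end), z up. Four brass threaded bosses (16 mm diameter) stand inside it, their tops flush with the rim.
- thread0 (a point): Centre, at the top, of threaded hole 0 (5 mm diameter) in a brass boss of the box, at x +56, y +36 mm from the box's centre, 55 mm above its underside; cover hole 0 belongs above it. Axes as for the box.
- thread1 (a point): Centre, at the top, of threaded hole 1 (5 mm diameter) in a brass boss of the box, at x +56, y -36 mm from the box's centre, 55 mm above its underside; cover hole 1 belongs above it. Axes as for the box.
- thread2 (a point): Centre, at the top, of threaded hole 2 (5 mm diameter) in a brass boss of the box, at x -56, y -36 mm from the box's centre, 55 mm above its underside; cover hole 2 belongs above it. Axes as for the box.
- thread3 (a point): Centre, at the top, of threaded hole 3 (5 mm diameter) in a brass boss of the box, at x -30, y +36 mm from the box's centre, 55 mm above its underside; cover hole 3 belongs above it. Axes as for the box.
- spare: Bystander, leave alone: a loose plate of the same size, metal and handle as the cover but with only two holes, in the middle of its two short ends. It does not fit the box. Origin at the centre of its underside, x along its length. Which of the two plates lies nearer the box varies.
- bottle: Bystander: white bottle, 56 mm diameter, 120 mm tall, beyond the work; origin at the centre of its underside.
- screwtray: Bystander: low open grey tray of screws, 70 x 90 x 25 mm, beyond the work; origin at the centre of its underside.
- meter: Bystander: grey multimeter lying flat, 90 x 180 x 40 mm, beyond the box; origin at the centre of its underside.
Things that resemble listed ones, but are neither listed nor needed, are in the scene too. Leave any orange look-alike of the case alone.

How it is judged (in metres and radians):
On the way:
1. the four-hole cover is lifted clear of the mat in the gripper (height (world z) of cover above 0.05 m and contact force between cover and the fingers above 1 N), for 0.2 s.
At the end, for the whole second after the job is handed in: The gripper (over 1 N) holds the cover handle up, level within 0.12 rad and still (20 mm/s, 0.15 rad/s), each of its four holes within 4 mm sideways of its own threaded hole and 5 to 30 mm above it, touching neither the box nor the two-hole plate (horizontal distance between hole0 and thread0 below 0.004 m and horizontal distance between hole1 and thread1 below 0.004 m and horizontal distance between hole2 and thread2 below 0.004 m and horizontal distance between hole3 and thread3 below 0.004 m and z of hole0 in the frame of thread0 between 0.005 and 0.03 m and z of hole1 in the frame of thread1 between 0.005 and 0.03 m and z of hole2 in the frame of thread2 between 0.005 and 0.03 m and z of hole3 in the frame of thread3 between 0.005 and 0.03 m and angle between cover's own z axis and vertical below 0.12 rad and contact force between cover and the fingers above 1 N and contact force between cover and case below 0.05 N and contact force between cover and spare below 0.05 N and linear speed of cover below 0.02 m/s and angular speed of cover below 0.15 rad/s); the arm keeps its last pose, push and grip.
It fails at once if the cover touches the box (contact force between cover and case above 0.5 N).
It fails at once if the two-hole plate is moved more than 20 mm (distance of spare from where it was at the start of the episode above 0.02 m).
It fails at once if the bottle is moved more than 30 mm (distance of bottle from where it was at the start of the episode above 0.03 m).
It fails at once if the screw tray is moved more than 30 mm (distance of screwtray from where it was at the start of the episode above 0.03 m).
It fails at once if the multimeter is moved more than 30 mm (distance of meter from where it was at the start of the episode above 0.03 m).
It also fails if it takes over 43 s, if anything falls off the work surface, if the arm or the gripper's body presses on something with over 40 N, if the wrist force passes 120 N, or if a joint passes its speed limit or range.

## Robot

A 6-joint arm with a two-finger parallel gripper is mounted at the origin on the work surface. World frame = base frame: x ahead of the robot, y to its left, z up, the work surface at z = 0. Lengths are in m, angles in degrees, forces in N, time in s.
With the tool pointing down it reaches from about 0.3 to 0.775 m from the base axis. Payload 14.6 kg.
Tool frame: the origin (TCP) lies at the very end of the fingers, on their centre line; the grasp point (between the pads) lies 19 mm behind it; z points along the fingers, y is the line along which they close (so a half turn about z gives the same grasp; the last joint's range is limited). The gripper opens to 94 mm and grips with 3 to 60 N. Pads are 16 mm wide; open, the fingers measure 119 mm over their backs; the gripper's body (75 mm by 177 mm) begins 78 mm behind the grasp point.
Start: joints at [-77.727, 17.183, 87.147, -0, 75.671, -3.816], TCP at [0.152, -0.528, 0.205] pointing down, gripper open.
Joint ranges: [-173.82, 173.82], [-45.26, 126.66], [13.44, 144.39], [-59.66, 239.66], [0, 175.72], [-146.38, 146.38]. Speed limits (degrees/s): [127.2, 127.2, 147.25, 180, 180, 180].

## Interface

Orientations are given as a 3x3 rotation matrix whose columns are the frame's x, y, z axes.
In Python, from workcell import arm gives the robot as it stands.
- The arm moves only by the tool play_rows, never from a script. Its argument "steps" is a list of rows, each a list of 7 numbers: the opening, from -1 (shut) to 1 (fully open), so that 0 is half open, then the shift along the tool's x, y, z in mm, then the turn, a rotation vector about the tool's x, y, z in degrees. A call has 1 to 20 rows; each row is the pose to reach, as a shift and turn from the pose commanded when the call began, along the tool's axes at that moment; what a row does not reach only later rows make up. A row lasts 1/10 s, in which the tool goes at most 50 mm and 8.59 degrees, less where a joint would pass 70% of its speed; a pose out of reach is approached as far as the arm can. A call with a gripper value outside its range is refused whole. The fingers move at their own pace and stop on an object; the grip force is fixed at half the most. Time passes only in rows, so rows that repeat a pose let the fingers close. It gives the time, the measured TCP pose, the force, the opening and the grip force at its end, in the units of the state.
- arm.get_obs(): the state, without advancing time (a new reading comes with each control period).
- arm.get_image(name): name is "side" or "top"; returns a dict with "pixels" (480x640x3 uint8, red, green, blue), "depth" (480x640 float32, m along the optical axis (not along the pixel's ray), 0 where there is no reading), "fx", "fy", "cx", "cy" (pixels), "view" (4x4, takes a point from world to camera coordinates). Camera axes: x right, y down, z forward; pixel columns grow to the right and rows downward; lengths in m; the calibration is good to about 2 mm. A picture is of the moment at which its call begins.
- arm.hand_in(): hands the job in; it is judged then, once.
Trained networks look in the newest picture that a camera, given by its name, has taken for a name from the list of things; names that differ only in an ending like _2 or _b are one class to them, and where a whole thing is asked for, a point or a joint stands for the part that bears it (a point fixed in the world has none). Each returns a list of dicts, best first, with "score" (0 to 1); they miss things now and then, are a little off and sometimes report something else, mostly with a low value. They report only what shows in the picture. A call takes as long as a camera call. They do not tell look-alikes from the thing itself.
- arm.regions_of(name, camera): "mask" (480x640 bool, what is visible of it) and "box" ([left, top, right, bottom] in pixels, round what is visible of it).
- arm.place_of(name, camera): "at" ([column, row] in pixels: a listed point, or the origin of a listed thing).
The state is a dict: "time": time; "joints": joint angles; "joint_velocities": joint speeds; "joint_efforts": joint torques, N m; "position": TCP position; "eef_rot": TCP orientation; "force": force on the tool from outside, world axes, zero at the start; "ft_torque": the same for the moment, N m; "grip_width": finger opening in m; "finger_force": force on a finger pad.
Only numpy, scipy, OpenCV 4.12 (cv2) and the standard library are available. Lean on these libraries where they do the work, as an engineer would, in place of code of your own. Each camera call takes 0.05 s, during which the arm holds its last target. There are 200 camera calls.

## Working session

There is one attempt and no reset: what is moved stays moved. The work goes in short steps, Python scripts to look and compute and a tool call to move; the robot and the scene stay as the last step left them, time stands still between calls to the robot, and variables do not carry over. Pictures are saved under pics/ and viewed, at most 10 in all, crops included, and the job is handed in when it is done.

Besides the shell and the picture viewer there is one more tool, called after "Emit:" by a JSON object that holds its "fn" and its "kwargs". play_rows: Moves the arm, as the interface text tells. Its arguments: {"type":"object","properties":{"steps":{"type":"array","items":{"type":"array","items":{"type":"number"}}}},"required":["steps"]}

```bash
mkdir -p pics; cat > h.py <<'E'
import numpy as np, cv2
from workcell import arm
def save(im,n): cv2.imwrite(n,cv2.cvtColor(im['pixels'],cv2.COLOR_RGB2BGR))
def pix2w(im,u,v,z=None):
    V=np.array(im['view']); R=V[:3,:3]; t=V[:3,3]; c=-R.T@t
    d=R.T@np.array([(u-im['cx'])/im['fx'],(v-im['cy'])/im['fy'],1])
    if z is None: return c+d*im['depth'][int(round(v)),int(round(u))]
    return c+d*(z-c[2])/d[2]
def w2pix(im,p):
    q=np.array(im['view'])@np.r_[p,1]; return [q[0]/q[2]*im['fx']+im['cx'],q[1]/q[2]*im['fy']+im['cy']]
E
python3 - <<'E'
from h import *
np.set_printoptions(precision=4,suppress=True)
for c in ['top','side']:
    im=arm.get_image(c); save(im,f'pics/{c}0.png')
    V=np.array(im['view']); print(c,'cam',-V[:3,:3].T@V[:3,3],'fwd',V[2,:3],im['fx'])
    for n in ['cover','cover_grip','case','spare','hole0','hole1','hole2','hole3','thread0','thread1','thread2','thread3']:
        z={'cov':.002,'cas':.002,'spa':.002,'hol':.002,'thr':.057}[n[:3]]
        if n=='cover_grip': z=.035
        print(n,[(np.round(r['at'],1).tolist(),round(r['score'],2),pix2w(im,*r['at'],z)) for r in arm.place_of(n,c)[:4]])
print(arm.get_obs()['eef_rot'])
E
```

```text
top cam [0.3621 0.0078 1.1622] fwd [ 0.2024  0.0106 -0.9793] 445.20873927951806
cover [([219.4, 245.2], 0.96, array([0.5737, 0.2983, 0.002 ]))]
cover_grip [([218.0, 238.3], 0.87, array([0.5855, 0.2959, 0.035 ]))]
case [([484.7, 213.8], 0.57, array([ 0.7161, -0.4048,  0.002 ]))]
spare [([326.5, 293.5], 0.58, array([0.4684, 0.005 , 0.002 ]))]
hole0 [([201.8, 259.6], 0.87, array([0.5316, 0.3397, 0.002 ])), ([240.2, 226.1], 0.77, array([0.6299, 0.2494, 0.002 ])), ([231.7, 256.0], 0.7, array([0.5473, 0.2623, 0.002 ])), ([199.0, 230.8], 0.63, array([0.6084, 0.3575, 0.002 ]))]
hole1 [([201.8, 259.6], 0.87, array([0.5316, 0.3397, 0.002 ])), ([240.2, 226.1], 0.77, array([0.6299, 0.2494, 0.002 ])), ([231.7, 256.0], 0.7, array([0.5473, 0.2623, 0.002 ])), ([199.0, 230.8], 0.63, array([0.6084, 0.3575, 0.002 ]))]
hole2 [([201.8, 259.6], 0.87, array([0.5316, 0.3397, 0.002 ])), ([240.2, 226.1], 0.77, array([0.6299, 0.2494, 0.002 ])), ([231.7, 256.0], 0.7, array([0.5473, 0.2623, 0.002 ])), ([199.0, 230.8], 0.63, array([0.6084, 0.3575, 0.002 ]))]
hole3 [([201.8, 259.6], 0.87, array([0.5316, 0.3397, 0.
[... 3002 characters left out ...]
 ([301.8, 330.7], 0.94, array([ 0.5001, -0.2003,  0.057 ])), ([354.3, 358.0], 0.88, array([ 0.5835, -0.2697,  0.057 ]))]
thread2 [([487.3, 439.7], 0.98, array([ 0.7627, -0.4446,  0.057 ])), ([432.0, 390.3], 0.96, array([ 0.7002, -0.3491,  0.057 ])), ([301.8, 330.7], 0.94, array([ 0.5001, -0.2003,  0.057 ])), ([354.3, 358.0], 0.88, array([ 0.5835, -0.2697,  0.057 ]))]
thread3 [([487.3, 439.7], 0.98, array([ 0.7627, -0.4446,  0.057 ])), ([432.0, 390.3], 0.96, array([ 0.7002, -0.3491,  0.057 ])), ([301.8, 330.7], 0.94, array([ 0.5001, -0.2003,  0.057 ])), ([354.3, 358.0], 0.88, array([ 0.5835, -0.2697,  0.057 ]))]
[[ 0.9608  0.2771  0.    ]
 [ 0.2771 -0.9608  0.    ]
 [ 0.     -0.     -1.    ]]
```

View pics/top0.png

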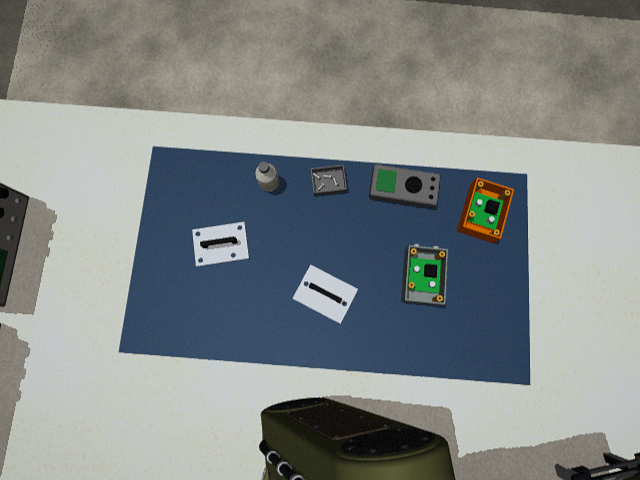

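View pics/side0.png

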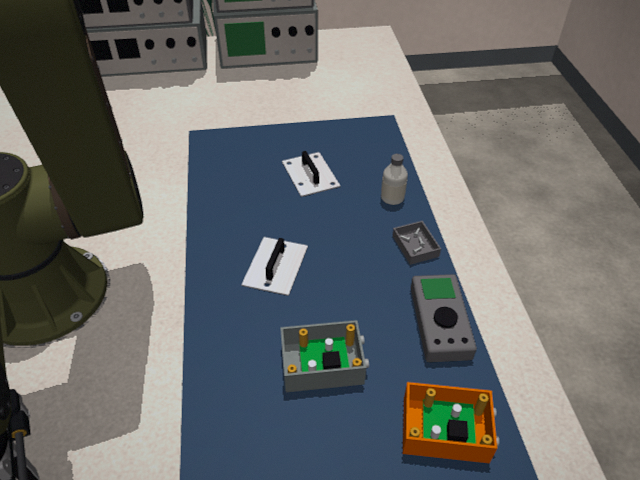

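Both pictures agree on the candidates. The four-hole plate is at top (219,245) / side (310,175), and the two-hole plate at top (326,293). The grey box is at top (426,275) / side (322,360), and its orange look-alike at top (487,211). I choose the plate at (219,245) and the grey box. Next I fit their poses from the hole and thread detections, with one close crop to check.

```bash
cat >> h.py <<'E'
from scipy.optimize import least_squares
P4=np.array([[56,36],[56,-36],[-56,-36],[-30,36]])/1000.
def model(p,z): 
    c,s=np.cos(p[2]),np.sin(p[2]); return np.c_[P4@np.array([[c,s],[-s,c]])+p[:2],np.full(4,z)]
def dets(cam,name,im,z,ctr,rad=.09):
    o=[]
    for k in range(1):
        for r in arm.place_of(name,cam):
            if np.linalg.norm(pix2w(im,*r['at'],z)[:2]-ctr)<rad: o.append(pix2w(im,*r['at'],z)[:2])
    return np.array(o)
def fit(W,ctr,z):
    best=None
    for a in np.radians(np.arange(0,360,15)):
        def f(p): 
            M=model(p,z)[:,:2]; return np.array([(w-M[np.argmin(np.linalg.norm(M-w,axis=1))]) for w in W]).ravel()
        s=least_squares(f,[*ctr,a],loss='soft_l1',f_scale=.003)
        # need distinct assignments
        M=model(s.x,z)[:,:2]; idx=[int(np.argmin(np.linalg.norm(M-w,axis=1))) for w in W]
        cost=s.cost+1*(len(set(idx))<min(4,len(W)))
        if best is None or cost<best[0]: best=(cost,s.x,f(s.x)*1000,idx)
    return best
E
python3 - <<'E'
from h import *
np.set_printoptions(precision=4,suppress=True)
crops=[]
for c in ['top','side']:
    im=arm.get_image(c)
    for n,z,ctr in [('hole0',.002,(.575,.3)),('thread0',.057,(.535,-.24))]:
        W=dets(c,n,im,z,np.array(ctr)); b=fit(W,ctr,z)
        print(c,n,len(W),b[0],b[1][:2],np.degrees(b[1][2]),b[2].round(1),b[3])
        u,v=np.array(w2pix(im,[*ctr,z])).astype(int)
        cr=cv2.resize(cv2.cvtColor(im['pixels'],cv2.COLOR_RGB2BGR)[max(v-45,0):v+45,u-60:u+60],(400,300),interpolation=cv2.INTER_CUBIC)
        for i,m in enumerate(model(b[1],z)):
            q=(np.array(w2pix(im,m))-[u-60,v-45])*400/120; cv2.putText(cr,str(i),tuple(int(k) for k in q),0,.5,(0,0,255),1)
        crops.append(cr)
cv2.imwrite('pics/crop.png',np.vstack([np.hstack(crops[:2]),np.hstack(crops[2:])]))
E
```

```text
top hole0 4 3.976923345833654e-05 [0.5782 0.2944] 102.65877340997497 [ 2.2  4.8 -1.7  2.7 -2.7 -2.1  2.1 -8.5] [3, 0, 1, 2]
top thread0 4 2.625934761234794e-05 [ 0.5266 -0.2378] 354.7925675394129 [-0.6 -3.   3.2 -0.4 -5.8  4.4  1.1  0. ] [2, 0, 1, 3]
side hole0 4 4.614241319113121e-05 [0.5768 0.2943] 102.3774503187222 [ -0.6 -10.7  -6.6   3.3   1.7   1.2   2.4  -0.5] [0, 3, 1, 2]
side thread0 4 2.4732453422609293e-05 [ 0.5283 -0.2368] -0.12525499848895078 [-1.7  4.1  3.5  2.5 -1.4 -3.3  0.4 -3.1] [1, 3, 0, 2]
```

View pics/crop.png

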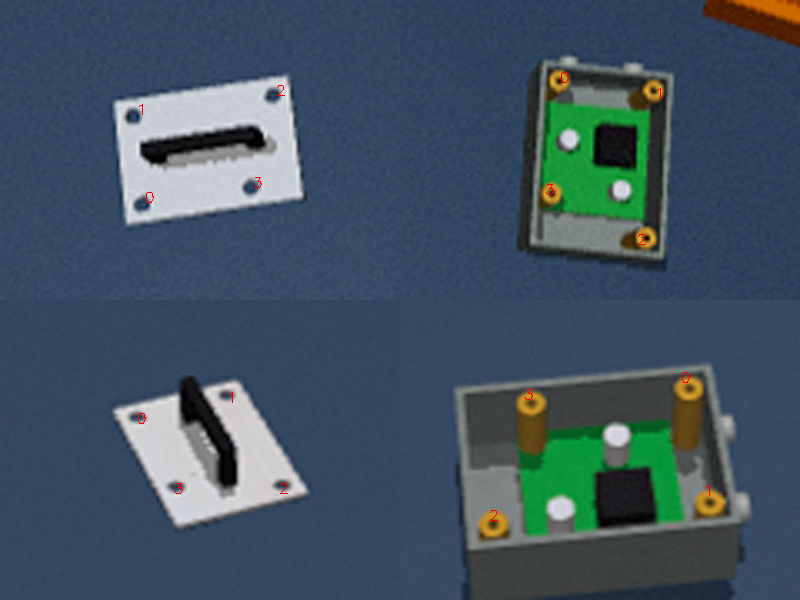

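Crop: the plate at the left has four holes, and the index labels (odd hole 3 set in) match in both views. The grey box also has its boss 3 set in, with the sockets at the 0/1 end. Now I refine the fit with plate outlines and brass blobs.

```bash
cat >> h.py <<'E'
def brass(im,p):
    hsv=cv2.cvtColor(im['pixels'],cv2.COLOR_RGB2HSV).astype(int); W=[]
    for m in model(p,.057):
        u,v=w2pix(im,m); yy,xx=np.mgrid[:480,:640]
        k=((xx-u)**2+(yy-v)**2<7**2)&(hsv[...,0]>8)&(hsv[...,0]<28)&(hsv[...,1]>120)&(hsv[...,2]>165)
        W.append(pix2w(im,xx[k].mean(),yy[k].mean(),.057)[:2] if k.sum()>5 else [np.nan]*2)
    return np.array(W)
def rigid(W):
    ok=~np.isnan(W[:,0]); A=P4[ok]; B=W[ok]; a=A-A.mean(0); b=B-B.mean(0)
    t=np.arctan2((a[:,0]*b[:,1]-a[:,1]*b[:,0]).sum(),(a*b).sum()); c,s=np.cos(t),np.sin(t); R=np.array([[c,-s],[s,c]])
    x=B.mean(0)-R@A.mean(0); return np.r_[x,t],(B-(A@R.T+x))*1000
def plate(im,ctr,z,r=.1):
    g=im['pixels'].min(2); u,v=map(int,w2pix(im,[*ctr,z])); m=np.zeros_like(g); m[max(v-45,0):v+45,max(u-55,0):u+55]=(g[max(v-45,0):v+45,max(u-55,0):u+55]>125)
    n,l,st,_=cv2.connectedComponentsWithStats(m); i=1+np.argmax(st[1:,4])
    c=max(cv2.findContours((l==i).astype(np.uint8),cv2.RETR_EXTERNAL,cv2.CHAIN_APPROX_NONE)[0],key=len)[:,0]
    return cv2.minAreaRect(np.array([1000*pix2w(im,*q,z)[:2] for q in c],np.float32))
def holes(im,p,z):
    g=im['pixels'].min(2).astype(float); W=[]; yy,xx=np.mgrid[:480,:640]
    for m in model(p,z):
        u,v=w2pix(im,m); k=((xx-u)**2+(yy-v)**2<5.5**2); w=np.clip(np.percentile(g[k],85)-15-g[k],0,None)
        W.append(pix2w(im,(xx[k]*w).sum()/w.sum(),(yy[k]*w).sum()/w.sum(),z)[:2])
    return np.array(W)
E
python3 - <<'E'
from h import *
np.set_printoptions(precision=4,suppress=True)
for c in ['top','side']:
    im=arm.get_image(c)
    p,r=rigid(brass(im,[.5275,-.2373,np.radians(-3)])); print(c,'case',p[:2],np.degrees(p[2]),r.round(1).tolist())
    p,r=rigid(holes(im,[.578,.294,np.radians(102.5)],.004)); print('holes',p[:2],np.degrees(p[2]),r.round(1).tolist())
    print('rect',plate(im,(.577,.297),.006))
E
```

```text
top case [ 0.5311 -0.2397] -1.3733224224010872 [[-0.1, 0.3], [0.2, -0.2], [-0.3, 0.1], [0.1, -0.2]]
holes [0.5779 0.2954] 102.20588002577198 [[-1.4, 0.5], [0.3, 2.2], [1.4, -2.8], [-0.3, 0.1]]
rect ((578.0581665039062, 296.8955078125), (100.98250579833984, 139.82948303222656), 13.427544593811035)
side case [ 0.5308 -0.2393] -1.5783937298857698 [[-0.3, -0.4], [0.2, 0.3], [-0.1, -0.1], [0.2, 0.3]]
holes [0.5765 0.2966] 101.24309643650842 [[-1.9, 2.2], [-2.1, 4.1], [3.5, -7.8], [0.4, 1.4]]
rect ((577.8449096679688, 299.2581787109375), (101.41714477539062, 141.8393096923828), 13.231439590454102)
```

Emit:
{"fn": "play_rows", "kwargs": {"steps": [[1, 32, -34, 0, 0, 0, -5], [1, 64, -67, 0, 0, 0, -9], [1, 96, -101, 0, 0, 0, -14], [1, 128, -135, 0, 0, 0, -18], [1, 160, -169, 0, 0, 0, -22], [1, 191, -202, 0, 0, 0, -27], [1, 223, -236, 0, 0, 0, -31], [1, 255, -270, 0, 0, 0, -35], [1, 287, -304, 0, 0, 0, -40], [1, 319, -337, 0, 0, 0, -44], [1, 351, -371, 10, 0, 0, -49], [1, 383, -405, 20, 0, 0, -53], [1, 415, -439, 30, 0, 0, -57], [1, 447, -472, 40, 0, 0, -62], [1, 479, -506, 50, 0, 0, -66], [1, 510, -540, 60, 0, 0, -70], [1, 542, -574, 65, 0, 0, -75], [1, 574, -607, 65, 0, 0, -79], [1, 606, -641, 65, 0, 0, -84], [1, 638, -675, 65, 0, 0, -87]]}}

```text
time: 3.7
position: [0.5789, 0.2988, 0.1403]
eef_rot: [[-0.23, 0.973, -0.0], [0.973, 0.23, -0.0], [-0.0, -0.0, -1.0]]
force: [-0.5, -1.1, -0.3]
grip_width: 0.094
finger_force: 0.0
```

Emit:
{"fn": "play_rows", "kwargs": {"steps": [[1, 0, 0, 30, 0, 0, 0], [1, 0, 0, 60, 0, 0, 0], [1, 0, 0, 85, 0, 0, 0], [1, 0, 0, 105, 0, 0, 0], [1, 0, 0, 115, 0, 0, 0], [1, 0, 0, 124, 0, 0, 0], [1, 0, 0, 124, 0, 0, 0], [1, 0, 0, 124, 0, 0, 0]]}}

```text
time: 4.5
position: [0.5788, 0.2971, 0.0173]
eef_rot: [[-0.226, 0.974, 0.001], [0.974, 0.226, 0.0], [0.0, 0.001, -1.0]]
force: [0.2, -0.2, 0.9]
grip_width: 0.0941
finger_force: 0.0
```

```bash
python3 - <<'E'
from h import *
o=arm.get_obs(); print(o['position'],o['force'])
for c in ['top','side']:
    im=arm.get_image(c); u,v=map(int,w2pix(im,[.578,.297,.03]))
    cr=cv2.resize(cv2.cvtColor(im['pixels'],cv2.COLOR_RGB2BGR)[max(v-60,0):v+60,u-80:u+80],(400,300),interpolation=cv2.INTER_CUBIC)
    A=cr if c=='top' else np.hstack([A,cr])
cv2.imwrite('pics/g.png',A)
E
```

```text
[0.57877051 0.29708358 0.01732244] [ 0.24731825 -0.18946427  0.90281085]
```

View pics/g.png

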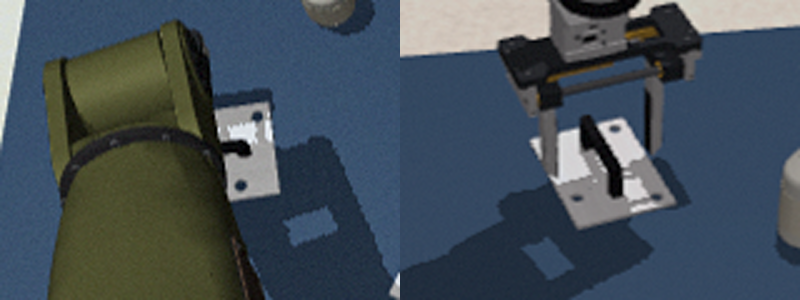

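The side view shows the fingers straddling the bar near its middle, at crop (600,150), just above the plate. Closing and lifting.

Emit:
{"fn": "play_rows", "kwargs": {"steps": [[-1, 0, 0, 0, 0, 0, 0], [-1, 0, 0, 0, 0, 0, 0], [-1, 0, 0, 0, 0, 0, 0], [-1, 0, 0, 0, 0, 0, 0], [-1, 0, 0, 0, 0, 0, 0], [-1, 0, 0, 0, 0, 0, 0], [-1, 0, 0, 0, 0, 0, 0], [-1, 0, 0, 0, 0, 0, 0], [-1, 0, 0, 0, 0, 0, 0], [-1, 0, 0, 0, 0, 0, 0], [-1, 0, 0, 0, 0, 0, 0], [-1, 0, 0, 0, 0, 0, 0]]}}

```text
time: 5.8
position: [0.5784, 0.2969, 0.0165]
eef_rot: [[-0.227, 0.974, -0.0], [0.974, 0.227, -0.0], [-0.0, -0.0, -1.0]]
force: [-0.8, -1.4, -0.3]
grip_width: 0.0117
finger_force: 30.0
```

Emit:
{"fn": "play_rows", "kwargs": {"steps": [[-1, 0, 0, -10, 0, 0, 0], [-1, 0, 0, -30, 0, 0, 0], [-1, 0, 0, -60, 0, 0, 0], [-1, 0, 0, -90, 0, 0, 0], [-1, 0, 0, -120, 0, 0, 0], [-1, 0, 0, -140, 0, 0, 0], [-1, 0, 0, -140, 0, 0, 0], [-1, 0, 0, -140, 0, 0, 0]]}}

```text
time: 6.6
position: [0.5781, 0.2968, 0.1559]
eef_rot: [[-0.226, 0.974, -0.0], [0.974, 0.226, -0.0], [-0.0, -0.001, -1.0]]
force: [-0.3, -0.0, -3.0]
grip_width: 0.0114
finger_force: 30.0
```

Emit:
{"fn": "play_rows", "kwargs": {"steps": [[-1, -10, -3, 0, 0, 0, 3], [-1, -35, -12, 0, 0, 0, 8], [-1, -65, -21, 0, 0, 0, 14], [-1, -95, -31, 0, 0, 0, 20], [-1, -125, -41, 0, 0, 0, 26], [-1, -155, -51, 0, 0, 0, 32], [-1, -185, -61, 0, 0, 0, 38], [-1, -215, -71, 0, 0, 0, 44], [-1, -245, -80, 0, 0, 0, 50], [-1, -275, -90, 0, 0, 0, 56], [-1, -305, -100, 0, 0, 0, 62], [-1, -335, -110, 0, 0, 0, 68], [-1, -365, -120, 0, 0, 0, 74], [-1, -395, -130, 0, 0, 0, 80], [-1, -425, -139, 0, 0, 0, 87], [-1, -455, -149, 0, 0, 0, 94], [-1, -485, -159, 0, 0, 0, 100], [-1, -503, -165, 0, 0, 0, 104], [-1, -511, -168, 0, 0, 0, 105], [-1, -511, -168, 0, 0, 0, 105]]}}

```text
time: 8.6
position: [0.5299, -0.2392, 0.1552]
eef_rot: [[0.999, -0.033, -0.002], [-0.033, -0.999, 0.001], [-0.002, -0.001, -1.0]]
force: [0.6, 1.5, -2.7]
grip_width: 0.0118
finger_force: 30.0
```

Emit:
{"fn": "play_rows", "kwargs": {"steps": [[-1, 0, 0, 0, 0, 0, 0], [-1, 0, 0, 0, 0, 0, 0], [-1, 0, 0, 0, 0, 0, 0]]}}

```text
time: 8.9
position: [0.5306, -0.238, 0.1564]
eef_rot: [[0.999, -0.032, -0.0], [-0.032, -0.999, 0.0], [-0.0, -0.0, -1.0]]
force: [0.0, 0.6, -3.9]
grip_width: 0.0114
finger_force: 30.0
```

```bash
python3 - <<'E'
from h import *
o=arm.get_obs(); print(o['position'],o['eef_rot'])
for c in ['top','side']:
    im=arm.get_image(c); u,v=map(int,w2pix(im,[.531,-.2395,.1]))
    cr=cv2.resize(cv2.cvtColor(im['pixels'],cv2.COLOR_RGB2BGR)[max(v-75,0):v+75,u-100:u+100],(400,300),interpolation=cv2.INTER_CUBIC)
    A=cr if c=='top' else np.hstack([A,cr])
cv2.imwrite('pics/b.png',A)
E
```

```text
[ 0.5306433  -0.23801549  0.1564491 ] [[ 9.99499275e-01 -3.16417386e-02 -1.37268666e-05]
 [-3.16417376e-02 -9.99499273e-01  6.76048998e-05]
 [-1.58591297e-05 -6.71367064e-05 -9.99999998e-01]]
```

View pics/b.png

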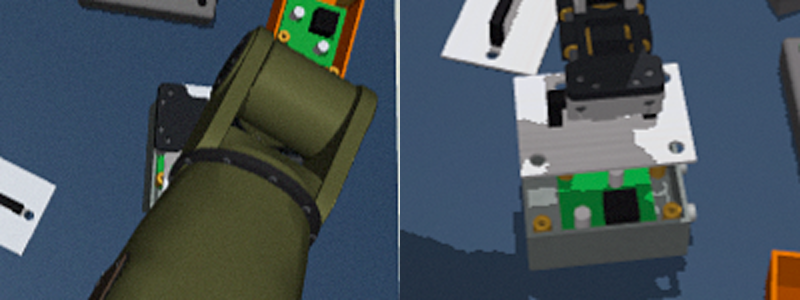

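```bash
python3 - <<'E'
from h import *
np.set_printoptions(precision=4,suppress=True)
im=arm.get_image('side'); o=arm.get_obs(); R=np.array(o['eef_rot']); t=np.array(o['position'])
yaw=np.arctan2(R[1,0],R[0,0]); zu=t[2]-.0145
C=np.array([[70,50],[70,-50],[-70,-50],[-70,50]])/1000.
c,s=np.cos(yaw),np.sin(yaw); Q=np.array([[c,-s],[s,c]])
print('yaw',np.degrees(yaw),'pos',t)
for r in arm.place_of('hole0','side'):
    w=pix2w(im,*r['at'],zu)[:2]-t[:2]; l=Q.T@w*1000
    if np.linalg.norm(l)<90: print('hole local mm',l,r['score'])
g=[r for r in arm.place_of('cover_grip','side') if np.linalg.norm(Q.T@(pix2w(im,*r['at'],zu+.033)[:2]-t[:2]))<.08]
print('grip',[Q.T@(pix2w(im,*r['at'],zu+.033)[:2]-t[:2])*1000 for r in g])
# depth of plate top
for l in [(-62,45),(-62,20),(-62,-20),(-40,-42),(0,-42),(40,-42),(64,-20),(64,20)]:
    p=np.r_[Q@(np.array(l)/1000)+t[:2],zu+.004]; u,v=w2pix(im,p); print(l,'z mm',pix2w(im,u,v)[2]*1000-(zu+.004)*1000)
K=5;u0,v0=[int(k) for k in np.array(w2pix(im,[*t[:2],zu]))-[75,55]]
A=cv2.resize(cv2.cvtColor(im['pixels'],cv2.COLOR_RGB2BGR)[v0:v0+110,u0:u0+150],None,fx=K,fy=K,interpolation=cv2.INTER_CUBIC)
def pr(l,z): return (((np.array([w2pix(im,np.r_[Q@q+t[:2],z]) for q in l])-[u0,v0]+.5)*K-.5)).astype(np.int32)
cv2.polylines(A,[pr(C,zu+.004)],True,(0,0,255),1)
a=np.linspace(0,2*np.pi,40); 
for h in P4: cv2.polylines(A,[pr(h+.0065*np.c_[np.cos(a),np.sin(a)],zu+.004)],True,(0,255,0),1)
cv2.imwrite('pics/o.png',A)
E
```

```text
yaw -1.86440080629123 pos [ 0.5306 -0.2385  0.1565]
hole local mm [-31.133   39.0169] 0.87
hole local mm [54.4178 32.2985] 0.78
hole local mm [-56.3395 -40.11  ] 0.62
hole local mm [ 60.0572 -36.489 ] 0.6
grip [array([-1.1786,  4.1707])]
(-62, 45) z mm 2.0435388625291466
(-62, 20) z mm 4.043301467736853
(-62, -20) z mm 3.3322201000760288
(-40, -42) z mm 3.632767970205464
(0, -42) z mm 0.11774806476103095
(40, -42) z mm 2.250483885418447
(64, -20) z mm 3.003826161459415
(64, 20) z mm 4.227255866301874
```

View pics/o.png

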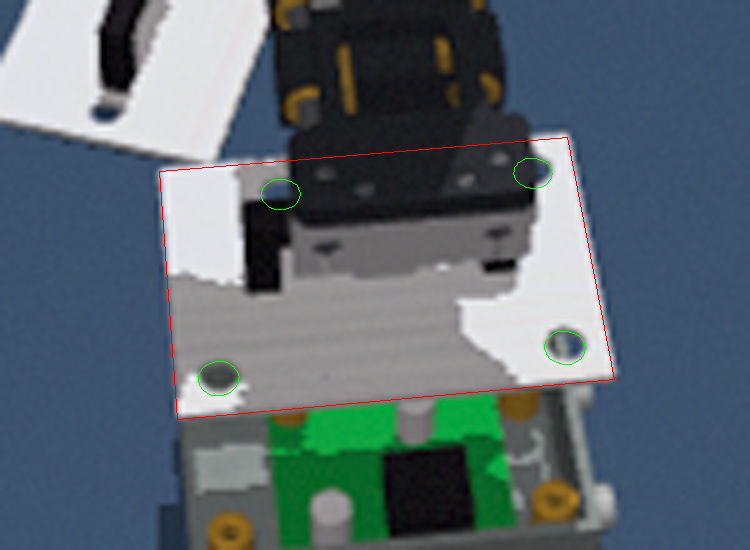

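The overlay matches the plate's outline to about 1 px. All four holes sit where they should, it is level, and it is the right way round. Descending with a small correction.

Emit:
{"fn": "play_rows", "kwargs": {"steps": [[-1, 0, 1.5, 10, 0, 0, -0.3], [-1, 0, 1.5, 25, 0, 0, -0.3], [-1, 0, 1.5, 40, 0, 0, -0.3], [-1, 0, 1.5, 52, 0, 0, -0.3], [-1, 0, 1.5, 60, 0, 0, -0.3], [-1, 0, 1.5, 65, 0, 0, -0.3], [-1, 0, 1.5, 68, 0, 0, -0.3], [-1, 0, 1.5, 70, 0, 0, -0.3], [-1, 0, 1.5, 70, 0, 0, -0.3], [-1, 0, 1.5, 70, 0, 0, -0.3], [-1, 0, 1.5, 70, 0, 0, -0.3], [-1, 0, 1.5, 70, 0, 0, -0.3]]}}

```text
time: 10.35
position: [0.5305, -0.2404, 0.0867]
eef_rot: [[1.0, -0.028, 0.0], [-0.028, -1.0, -0.0], [0.0, 0.0, -1.0]]
force: [-1.0, -0.5, -3.3]
grip_width: 0.0113
finger_force: 30.0
```

```bash
python3 - <<'E'
from h import *
np.set_printoptions(precision=4,suppress=True)
im=arm.get_image('side'); o=arm.get_obs(); R=np.array(o['eef_rot']); t=np.array(o['position'])
yaw=np.arctan2(R[1,0],R[0,0]); zu=t[2]-.0145
print('yaw',np.degrees(yaw),'pos',t,o['force'],o['finger_force'])
V=np.array(im['view']); g=cv2.GaussianBlur(im['pixels'],(0,0),.6).astype(float)
C=np.array([[70,50],[70,-50],[-70,-50],[-70,50]])/1000.
c,s=np.cos(yaw),np.sin(yaw); Q=np.array([[c,-s],[s,c]])
K=5;u0,v0=[int(k) for k in np.array(w2pix(im,[*t[:2],zu]))-[75,55]]
A=cv2.resize(cv2.cvtColor(im['pixels'],cv2.COLOR_RGB2BGR)[v0:v0+115,u0:u0+150],None,fx=K,fy=K,interpolation=cv2.INTER_CUBIC)
def pr(l,z,Q=Q,t=t): return (((np.array([w2pix(im,np.r_[Q@q+t[:2],z]) for q in l])-[u0,v0]+.5)*K-.5)).astype(np.int32)
cv2.polylines(A,[pr(C,zu+.004)],True,(0,0,255),1); cv2.polylines(A,[pr(C,zu)],True,(255,0,255),1)
a=np.linspace(0,2*np.pi,40)
for h in P4: cv2.polylines(A,[pr(h+.0065*np.c_[np.cos(a),np.sin(a)],zu+.004)],True,(0,255,0),1)
y=np.radians(-1.5); Qb=np.array([[np.cos(y),-np.sin(y)],[np.sin(y),np.cos(y)]]); cv2.polylines(A,[pr(C,.057,Qb,np.array([.531,-.2395]))],True,(0,255,255),1)
cv2.imwrite('pics/o2.png',A)
E
```

```text
yaw -1.6103100117840052 pos [ 0.5304 -0.2404  0.0866] [ 0.549  -0.5344 -3.1233] 29.997174739837646
```

View pics/o2.png

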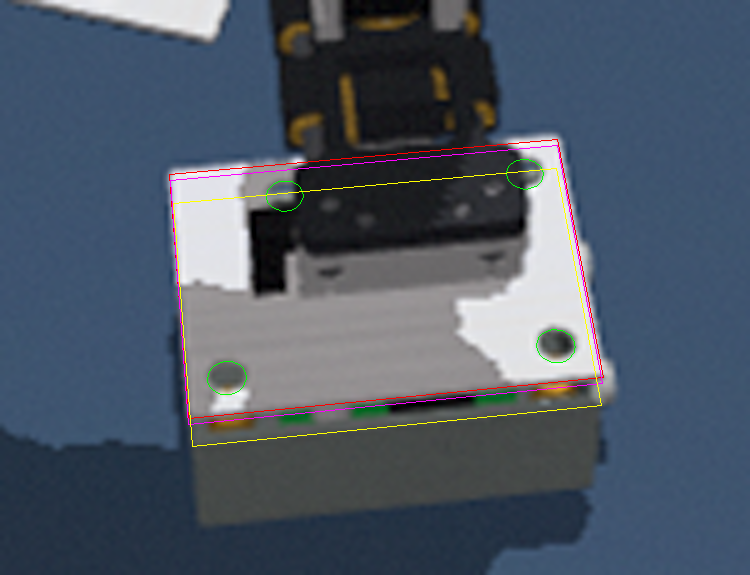

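The overlay at final height shows level plate edges within about 1 px of the model, directly over the box outline. Left and right edges coincide, and there is a clear gap showing the bosses. Estimated error is about 1 mm sideways, with about 15 mm of clearance. Handing in.

```bash
python3 -c "
from workcell import arm
print(arm.hand_in())"
```

```text
the job is handed in; nothing more can be done
None
```

I handed the job in with the gripper still holding the four-hole cover level and the right way round over the grey box. By camera and arm readings it sits about 15 mm above the rim, with holes within about 1 mm sideways of their threads; the hand-in call returned no verdict.

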